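Reload sanding drums in reverse order

ROBOT

A 6-joint arm with a two-finger parallel gripper is mounted at the origin on the work surface. World frame = base frame: x ahead of the robot, y to its left, z up, the work surface at z = 0. Lengths are in mm, angles in rad, forces in N, time in s.
With the tool pointing down it reaches from about 300 to 775 mm from the base axis. Payload 14.6 kg.
Tool frame: the origin (TCP) lies between the finger pads; the fingertips stand 8 mm ahead of it and the grasp point (between the pads) lies 11 mm behind it; x points along the fingers, y is the direction in which the jaws open and shut, and the axes are right-handed (so a half turn about x gives the same grasp; the last joint's range is limited). The gripper opens to 94 mm and grips with 3 to 60 N. Pads are 16 mm wide; open, the fingers measure 119 mm over their backs; the gripper's body (75 mm by 177 mm) begins 78 mm behind the grasp point.
Start: joints at [-0.067, 0.3, 1.521, -0, 1.321, -0.067], TCP at [549.99, -0.002, 190.246] pointing down, gripper open.
Joint ranges: [-3.03, 3.03], [-0.79, 2.21], [0.23, 2.52], [-1.04, 4.18], [0, 3.07], [-2.55, 2.55]. Speed limits (rad/s): [2.22, 2.22, 2.57, 3.14, 3.14, 3.14].

INTERFACE

Orientations are given as [roll, pitch, yaw] about the fixed x, y, z axes, in that order (R = Rz(yaw) Ry(pitch) Rx(roll)).
In Python, from cell import telemetry, camera, calibration, order gives the robot as it stands.
- The arm moves only by the shell command python3 -m handwheel 'ROWS' [FORCE]. ROWS is JSON, a list of rows, each a list of 7 numbers: the turn, a rotation vector about the tool's x, y, z as a fraction of full scale, then the shift along the tool's x, y, z as a fraction of full scale, then the opening, from 0 (shut) to 1 (fully open). A call has 1 to 12 rows; each row is the pose to reach, as a shift and turn from the pose measured when the call began, along the tool's axes at that moment, turning the shorter way round; what a row does not reach only later rows make up. Full scale, the value 1, is 300 mm for a shift and pi rad for a turn. A row lasts 1/8 s, in which the tool goes at most 62.5 mm and 10.7 degrees, less where a joint would pass 70% of its speed; a pose out of reach is approached as far as the arm can. A call with a number of a shift or a turn outside -1 to 1 is refused whole. A call with a gripper value outside its range is refused whole. The fingers move at their own pace and stop on an object; FORCE is the grip in N (left out, the last holds). Time passes only in rows, so rows that repeat a pose let the fingers close. It gives the time, the measured TCP pose, the force and the opening at its end, in the units of the state.
- telemetry.read_state(): the state, without advancing time (a new reading comes with each control period).
- camera(name): name is "scene" or "side" or "wrist"; returns the picture (384x512x3 uint8, red, green, blue); there is no depth.
- calibration(name): a dict with "fov_y" (degrees; the focal length in pixels is half the picture's height over the tangent of half this angle, whatever the lens; pixels are square), "cx", "cy" (the principal point, pixels), "position" and "attitude" of the camera in the world. Camera axes: x right, y down, z forward; pixel columns grow to the right and rows downward; lengths in mm; the calibration is good to about 2 mm. A picture is of the moment at which its call begins: read the wrist's pose just before it. calibration takes no time and is no camera call; for the wrist camera it gives the pose at the moment of the call.
- order.sign_off(): hands the job in, once; it reports no verdict.
The state is a dict: "clock": time; "joints": joint angles; "qd": joint speeds; "effort": joint torques, N m; "eef_pos": TCP position; "eef_rot": TCP orientation; "wrist_force": force on the tool from outside, world axes, zero at the start; "moment": the same for the moment, N m; "finger_gap": finger opening in mm.
Only numpy, scipy, OpenCV 4.12 (cv2) and the standard library are available. Lean on these libraries where they do the work, as an engineer would, in place of code of your own. Each camera call takes 0.05 s, during which the arm holds its last target.

TASK

Move the four sanding drums from the wooden storage rack to the empty steel carrier tray in reverse order along the row: the drum nearest the robot in the storage rack goes into the tray pocket furthest from the robot, the next one into the next pocket, and so on. Lower each drum into its pocket before letting go, do not drop it or tip it over, and leave every drum standing upright and flat in its own pocket.

Things in the scene. Friction and masses are not known exactly. Their poses are not given: they have to be found in the camera images.
- storage_rack: Fixed brown wooden rack, 254 x 68 x 28 mm, pale ledge (34 mm wide, 20 mm high) on its +y side. Four pockets in a row along its x, centres at x = -93, -31, 31, 93 mm (y 0), 56 x 56 mm inside, floor 6 mm, walls (6 mm thick) 28 mm above the origin: centre of the underside, on the bench. x points away from the robot (turned up to 0.28 rad). Holds the drums at the start; left or right of the robot.
- carrier_tray: Fixed, empty dark grey steel tray, 254 x 68 x 28 mm, no ledge. Four pockets in a row along its x, centres at x = -93, -31, 31, 93 mm (y 0), 56 x 56 mm inside, floor 6 mm, walls (6 mm thick) 28 mm above the origin: centre of the underside, on the bench. x points away from the robot (turned up to 0.28 rad). On the other side from the storage rack.
- drum_red: Sanding drum with a red cap: loose upright cylinder, 36 mm diameter, brown abrasive sleeve 70 mm high, then the red cap up to 78 mm, then a 12 mm thick steel shaft stub up to 90 mm. Origin: centre of the underside, z up. 0.10 to 0.20 kg. Starts standing in any pocket of the storage rack, within 4 mm of its centre.
- tag_red: Flat red tag, 30 mm x 20 mm x 4 mm, fixed on the storage rack's ledge beside the pocket in which the red-capped drum starts (51 mm towards +y of the rack from the drum); it stays there and shows where that drum came from. Origin: centre of its underside.
- drum_yellow: Sanding drum with a yellow cap: loose upright cylinder, 36 mm diameter, brown abrasive sleeve 70 mm high, then the yellow cap up to 78 mm, then a 12 mm thick steel shaft stub up to 90 mm. Origin: centre of the underside, z up. 0.10 to 0.20 kg. Starts standing in any pocket of the storage rack, within 4 mm of its centre.
- tag_yellow: Flat yellow tag, 30 mm x 20 mm x 4 mm, fixed on the storage rack's ledge beside the pocket in which the yellow-capped drum starts (51 mm towards +y of the rack from the drum); it stays there and shows where that drum came from. Origin: centre of its underside.
- drum_green: Sanding drum with a green cap: loose upright cylinder, 36 mm diameter, brown abrasive sleeve 70 mm high, then the green cap up to 78 mm, then a 12 mm thick steel shaft stub up to 90 mm. Origin: centre of the underside, z up. 0.10 to 0.20 kg. Starts standing in any pocket of the storage rack, within 4 mm of its centre.
- tag_green: Flat green tag, 30 mm x 20 mm x 4 mm, fixed on the storage rack's ledge beside the pocket in which the green-capped drum starts (51 mm towards +y of the rack from the drum); it stays there and shows where that drum came from. Origin: centre of its underside.
- drum_blue: Sanding drum with a blue cap: loose upright cylinder, 36 mm diameter, brown abrasive sleeve 70 mm high, then the blue cap up to 78 mm, then a 12 mm thick steel shaft stub up to 90 mm. Origin: centre of the underside, z up. 0.10 to 0.20 kg. Starts standing in any pocket of the storage rack, within 4 mm of its centre.
- tag_blue: Flat blue tag, 30 mm x 20 mm x 4 mm, fixed on the storage rack's ledge beside the pocket in which the blue-capped drum starts (51 mm towards +y of the rack from the drum); it stays there and shows where that drum came from. Origin: centre of its underside.

How it is judged:
By the outcome, as a careful person would: the job done as asked, in the order asked, and still so for the second after the job is handed in, with the robot touching nothing.
It also fails if it takes over 120 s, if anything falls off the work surface, if the arm or the gripper's body presses on something with over 40 N, if the wrist force passes 120 N, or if a joint passes its speed limit or range.

## Working session

There is one attempt and no reset: what is moved stays moved. The work goes in short steps, Python scripts to look and compute and a shell command to move; the robot and the scene stay as the last step left them, time stands still between calls to the robot, and variables do not carry over. Pictures are saved under pics/ and viewed, and the job is handed in when it is done.

```bash
ls; mkdir -p pics; python3 - <<'E'
from cell import telemetry, camera, calibration
import cv2
s=telemetry.read_state();print(s)
for n in("scene","side","wrist"):
    print(n,calibration(n)); cv2.imwrite(f"pics/{n}0.png",camera(n)[:,:,::-1])
E
```

```text
pics
{'clock': 0.0, 'joints': array([-6.65951059e-02,  3.00467312e-01,  1.52159736e+00, -3.29635752e-05,
        1.32073755e+00, -6.66241084e-02]), 'qd': array([ 8.09284728e-05, -5.75684726e-04,  1.21002890e-04,  9.03803449e-04,
        1.18540731e-03, -1.81089297e-03]), 'effort': array([-1.53750298e-03, -5.31805658e+01, -3.52735734e+01,  7.07558286e-02,
        2.43994006e-02, -4.79655944e-05]), 'eef_pos': array([5.49700950e+02, 1.05537379e-02, 1.89681546e+02]), 'eef_rot': array([-1.61103004,  1.56958634,  3.10139612]), 'wrist_force': array([0.00127217, 0.1786826 , 0.73375503]), 'moment': array([-0.03455423, -0.03133448, -0.02183719]), 'finger_gap': 93.98132714620745}
scene {'fov_y': 48.30955553556782, 'cx': 260.3228260332867, 'cy': 193.13595564280206, 'position': array([841.73275532, 491.04145868, 471.85056287]), 'attitude': array([-2.22468626,  0.01491962,  2.62181278])}
side {'fov_y': 50.74920843772441, 'cx': 251.76092016944793, 'cy': 196.42266363062552, 'position': array([330.72792408, 370.79391639, 621.17257909]), 'attitude': array([-2.49549386, -0.01337964, -2.55470479])}
wrist {'fov_y': 66.34468311029711, 'cx': 255.11696139178193, 'cy': 189.61993670746543, 'position': array([549.62923356,  83.4051829 , 383.85978109]), 'attitude': array([ 2.85391591e+00,  1.71268261e-03, -6.42352026e-04])}
```

View pics/scene0.png

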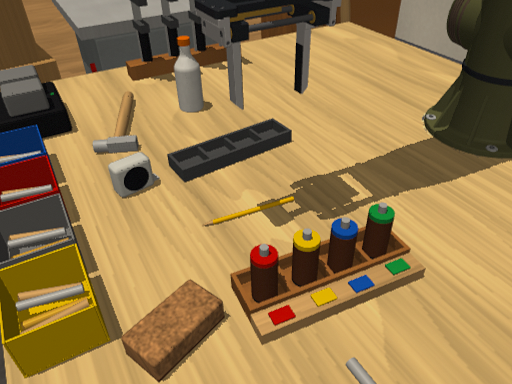

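View pics/side0.png

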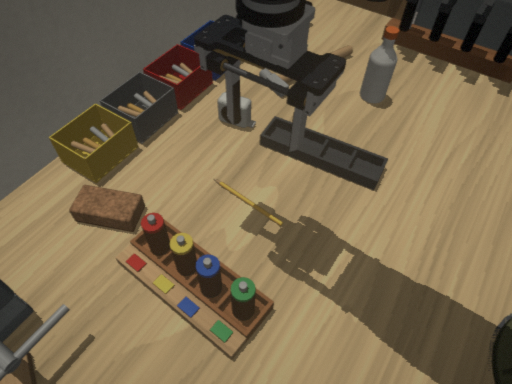

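View pics/wrist0.png

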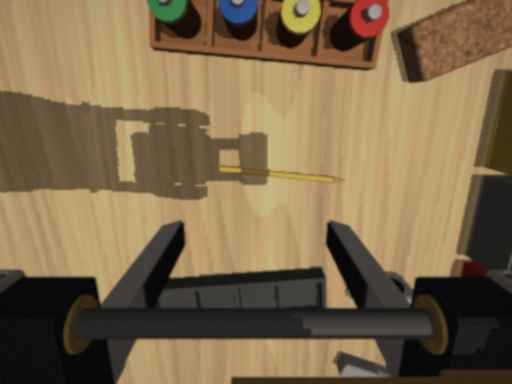

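The scene view shows the drums in the rack (green nearest the robot, then blue, yellow, red, caps at about (380,213), (345,228), (306,240), (264,256)). The empty tray lies on the right side of the robot, around (230,148). So green goes to x=+93, blue to +31, yellow to -31 and red to -93.

```bash
cat > h.py <<'E'
import numpy as np, cv2
from scipy.spatial.transform import Rotation as Ro
from cell import telemetry, camera, calibration
H=384
def K(c): 
    f=H/2/np.tan(np.radians(c['fov_y'])/2); return np.array([[f,0,c['cx']],[0,f,c['cy']],[0,0,1]])
def Rc(c): return Ro.from_euler('xyz',c['attitude']).as_matrix()
def back(c,uv,z):
    uv=np.atleast_2d(uv).astype(float); d=np.c_[uv,np.ones(len(uv))]@np.linalg.inv(K(c)).T@Rc(c).T
    p=np.array(c['position']); t=(z-p[2])/d[:,2]; return p+t[:,None]*d
def proj(c,P):
    q=(np.atleast_2d(P)-c['position'])@Rc(c)@K(c).T; return q[:,:2]/q[:,2:]
def blobs(im,col,amin=40):
    hsv=cv2.cvtColor(im,cv2.COLOR_RGB2HSV); h=hsv[...,0].astype(int)
    lo,hi={'red':(-4,4),'yellow':(24,32),'green':(55,85),'blue':(100,125)}[col]
    m=((h>=lo)&(h<=hi)|(h-180>=lo))&(hsv[...,1]>170)&(hsv[...,2]>60)
    n,l,st,ce=cv2.connectedComponentsWithStats(m.astype(np.uint8))
    return [(st[i,4],ce[i].round(1)) for i in range(1,n) if st[i,4]>=amin]
E
python3 - <<'E'
from h import *
for n in("scene","side"):
    c=calibration(n); im=cv2.imread(f"pics/{n}0.png")[:,:,::-1]
    for col in('red','yellow','green','blue'):
        for a,ce in blobs(im,col): print(n,col,a,ce,back(c,ce,24).round(1)[0],back(c,ce,84).round(1)[0])
    big=cv2.resize(im[100:200,150:310] if n=="scene" else im[100:200,250:400],None,fx=5,fy=5,interpolation=cv2.INTER_CUBIC)
    cv2.imwrite(f"pics/{n}0tray.png",big[:,:,::-1])
E
```

```text
scene red 40 [92.7 67.1] [ 673.5 -774.    24. ] [ 696.  -604.5   84. ]
scene red 1761 [ 26.8 178.8] [ 901.5 -275.6   24. ] [ 893.5 -172.9   84. ]
scene red 413 [263.7 257.7] [628.8 115.3  24. ] [657.4 165.7  84. ]
scene red 297 [281.3 314.7] [659.1 211.5  24. ] [683.6 248.9  84. ]
scene yellow 363 [306.1 241. ] [556.9 117.9  24. ] [595.1 167.9  84. ]
scene yellow 7592 [ 47.5 311.3] [913.4  56.1  24. ] [903.8 114.4  84. ]
scene yellow 277 [323.2 296.4] [596.8 214.8  24. ] [629.6 251.8  84. ]
scene green 296 [380.7 214.6] [419.6 128.8  24. ] [476.2 177.3  84. ]
scene green 211 [397.1 266.1] [476.4 224.2  24. ] [525.3 260.   84. ]
scene blue 1158 [ 21.1 142.2] [ 896.1 -424.3   24. ] [ 888.8 -301.6   84. ]
scene blue 339 [344.  229.7] [492.6 127.1  24. ] [539.4 175.8  84. ]
scene blue 243 [360.8 283.3] [540.3 222.6  24. ] [580.7 258.5  84. ]
side red 466 [180.1  66. ] [ 937.5 -241.3   24. ] [ 876.5 -179.8   84. ]
side red 205 [152.2 223.3] [685.1 138.6  24. ] [649.5 161.9  84. ]
side red 165 [136.  262.1] [655.8 210.4  24. ] [623.1 226.5  84. ]
```

View pics/scene0tray.png

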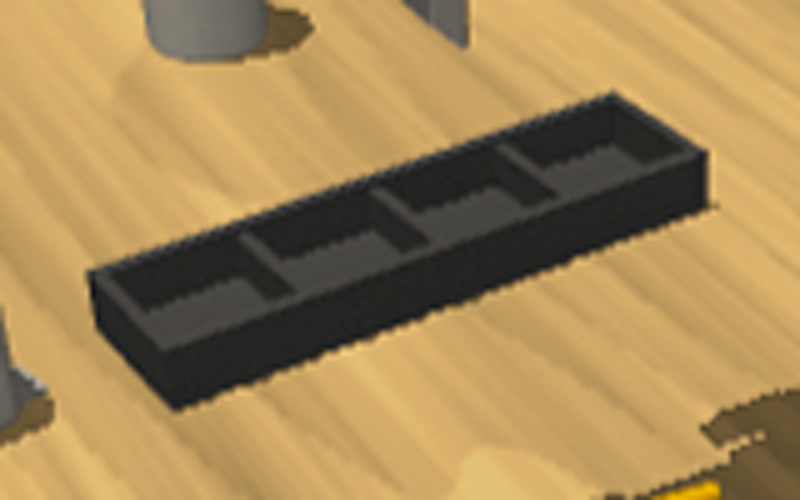

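View pics/side0tray.png

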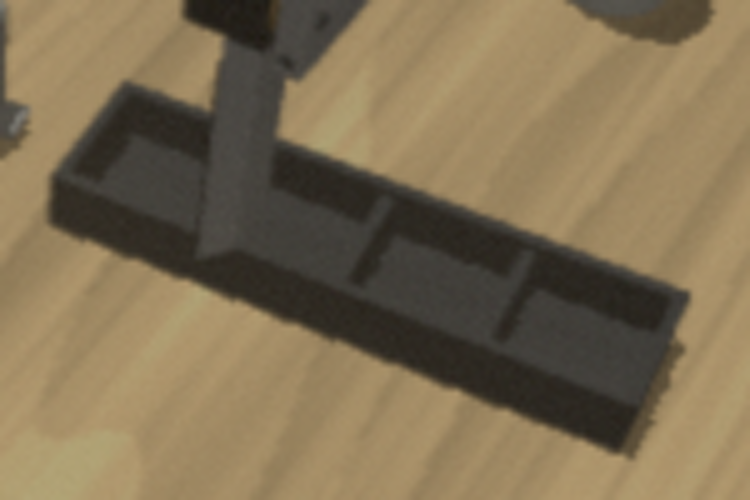

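```bash
cat >> h.py <<'E'
def corners(L=254,W=68,z=28): return np.array([[L/2,W/2,z],[L/2,-W/2,z],[-L/2,-W/2,z],[-L/2,W/2,z]])
def place(p,P): 
    P=np.atleast_2d(P).astype(float); c,s=np.cos(p[2]),np.sin(p[2]); return np.c_[p[0]+c*P[:,0]-s*P[:,1],p[1]+s*P[:,0]+c*P[:,1],P[:,2]]
E
python3 - <<'E'
from h import *
from scipy.optimize import least_squares
sc,sd=calibration("scene"),calibration("side")
# order: far+y, far-y, near-y, near+y
A=np.array([[183,170],[168,154.4],[272.8,118.6],[291.6,130.4]])
B=np.array([[260.4,135.6],[275,116.6],[388,158.4],[378,180.6]])
for n,cs in(("scene",[(sc,A)]),("side",[(sd,B)]),("both",[(sc,A),(sd,B)])):
    for c,P in cs: print(back(c,P,28).round(1).tolist()) if n!="both" else 0
    r=least_squares(lambda p:np.concatenate([(proj(c,place(p,corners()))-P).ravel() for c,P in cs]),[550,-170,0])
    print(n,r.x.round(3),r.fun.round(1))
# enlarged rack views
for n,(a,b,c,d) in(("scene",(195,345,225,435)),("side",(205,355,110,280))):
    im=cv2.imread(f"pics/{n}0.png")[a:b,c:d]; cv2.imwrite(f"pics/{n}0rack.png",cv2.resize(im,None,fx=3.75,fy=3.75,interpolation=cv2.INTER_CUBIC)); print(im.shape)
E
```

```text
[[647.3, -149.0, 28.0], [652.4, -214.7, 28.0], [402.1, -235.2, 28.0], [395.6, -169.4, 28.0]]
scene [ 5.23940e+02 -1.92544e+02  8.60000e-02] [ 0.1  0.4 -0.7 -0.1  0.2 -0.6  0.4 -0.2]
[[644.4, -147.5, 28.0], [649.8, -214.0, 28.0], [400.3, -237.1, 28.0], [394.2, -172.4, 28.0]]
side [ 5.22526e+02 -1.93062e+02  9.30000e-02] [-0.6 -0.2 -0.6 -0.7  0.8 -0.3  0.3  0.8]
both [ 5.23135e+02 -1.93181e+02  9.00000e-02] [ 0.6  0.2 -0.3 -0.2  0.2 -0.8  0.5 -0.5 -0.8 -0.6 -0.7 -0.9  0.5 -0.3
 -0.1  0.7]
(150, 210, 3)
(150, 170, 3)
```

View pics/scene0rack.png

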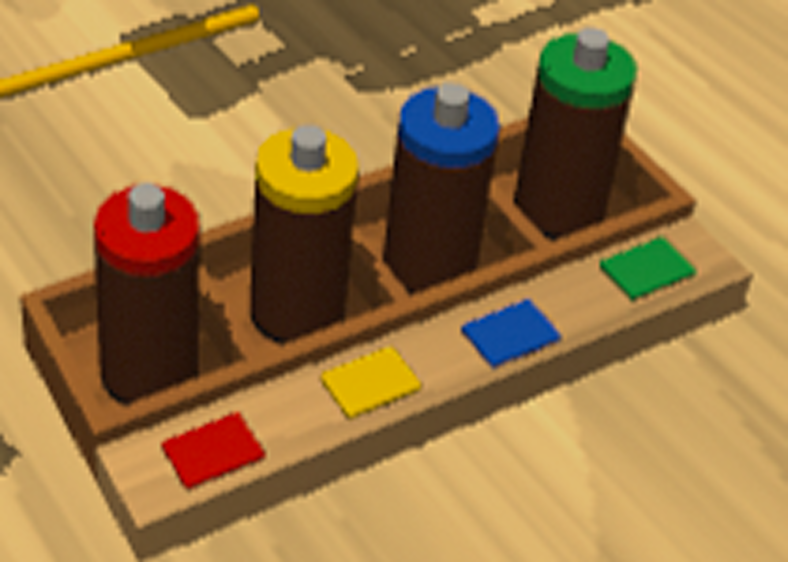

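View pics/side0rack.png

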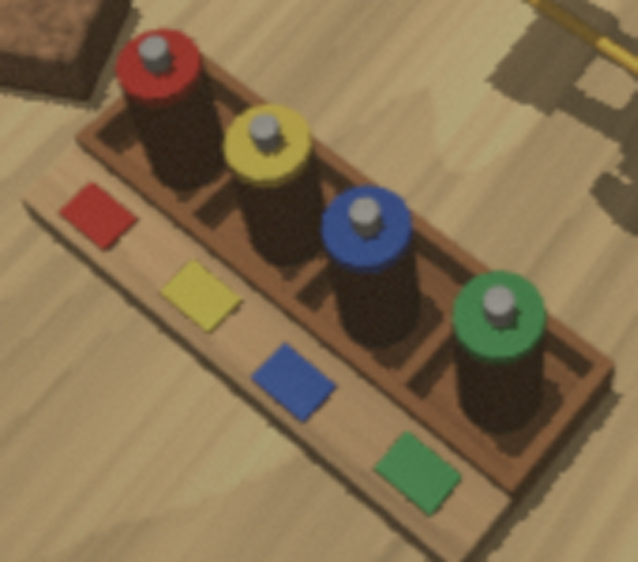

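```bash
python3 - <<'E'
from h import *
from scipy.optimize import least_squares
sc,sd=calibration("scene"),calibration("side")
col=['red','yellow','blue','green']
A=np.array([[147,194],[309,135],[453,93],[593,39]])/3.75+[225,195]
B=np.array([[152,45],[264,123],[365,208],[498,296]])/3.75+[110,205]
a=back(sc,A,96);b=back(sd,B,96)
print(a.round(1),b.round(1))
m=(a+b)/2
# tags
T=np.array([[659.1,211.5],[596.8,214.8],[540.3,222.6],[476.4,224.2]])
# rack corners: side far-y? use outer frame corners scene
yaw=np.arctan2(*(m[0]-m[3])[[1,0]]);print("yaw",yaw)
RA=np.array([[22,300],[690,205]])/3.75+[225,195]   # far -y , near +y corner top
RB=np.array([[612,365],[513,490],[80,138]])/3.75+[110,205] # near -y, near +y, far+y
C=corners()
f=lambda p:np.concatenate([(proj(sc,place(p,C[[1,3]]))-RA).ravel(),(proj(sd,place(p,C[[2,3,0]]))-RB).ravel()])
r=least_squares(f,[560,172,-.05]);print(r.x.round(3),r.fun.round(1)); p=r.x
print("from tags",(T-51*np.array([-np.sin(p[2]),np.cos(p[2])])).round(1))
pc=place(p,[[93,0,6],[31,0,6],[-31,0,6],[-93,0,6]]);print("pockets",pc.round(1)); print("drum-pocket",(m-pc)[:,:2].round(1))
tr=[523.1,-193.2,.09]; print("tray pockets green..red",place(tr,[[93,0,6],[31,0,6],[-31,0,6],[-93,0,6]]).round(1))
s=telemetry.read_state();print(Ro.from_euler('xyz',s['eef_rot']).as_matrix().round(3))
E
```

```text
[[653.1 159.9  96. ]
 [590.7 163.5  96. ]
 [534.4 171.5  96. ]
 [471.1 173.9  96. ]] [[652.5 159.3  96. ]
 [589.8 162.4  96. ]
 [533.1 170.1  96. ]
 [469.8 171.6  96. ]]
yaw -0.07219829214195338
[ 5.61314e+02  1.66018e+02 -8.50000e-02] [-0.4 -1.4  1.8 -1.5  0.7 -1.  -0.8  0.4 -2.4 -0.6]
from tags [[654.8 160.7]
 [592.5 164. ]
 [536.  171.8]
 [472.1 173.4]]
pockets [[654.  158.1   6. ]
 [592.2 163.4   6. ]
 [530.4 168.7   6. ]
 [468.7 173.9   6. ]]
drum-pocket [[-1.2  1.5]
 [-1.9 -0.4]
 [ 3.3  2.1]
 [ 1.8 -1.2]]
tray pockets green..red [[ 615.7 -184.8    6. ]
 [ 554.  -190.4    6. ]
 [ 492.2 -196.     6. ]
 [ 430.5 -201.6    6. ]]
[[-0.001  1.     0.   ]
 [ 0.     0.    -1.   ]
 [-1.    -0.001 -0.   ]]
```

```bash
python3 - <<'E'
from h import *
sc,sd=calibration("scene"),calibration("side")
print("bottle base scene",back(sc,[[180,103],[190,110],[202,107]],0).round(0).tolist())
print("bottle base side",back(sd,[[362,97],[375,104],[387,100]],0).round(0).tolist())
# bottle top height: scene top px (183,38), side (392,28): rays closest
def ray(c,uv): 
    p=back(c,uv,0)[0]; return np.array(c['position']),(p-c['position'])/np.linalg.norm(p-c['position'])
p1,d1=ray(sc,[183,39]);p2,d2=ray(sd,[392,28])
t=np.linalg.lstsq(np.c_[d1,-d2],p2-p1,rcond=None)[0];print("bottle top",(p1+t[0]*d1).round(0),(p2+t[1]*d2).round(0))
print("hammer/block side", back(sc,[[113,190],[128,195],[153,183]],0).round(0).tolist())
E
```

```text
bottle base scene [[530.0, -474.0, 0.0], [524.0, -425.0, -0.0], [492.0, -424.0, 0.0]]
bottle base side [[530.0, -417.0, 0.0], [495.0, -411.0, 0.0], [477.0, -440.0, 0.0]]
bottle top [ 515. -437.  166.] [ 516. -439.  169.]
hammer/block side [[771.0, -195.0, 0.0], [751.0, -165.0, -0.0], [700.0, -178.0, 0.0]]
```

```bash
python3 -m handwheel '[[0.2,0,0,0,-0.263,-0.577,1],[0.5,0,0,0.05,-0.263,-0.577,1],[0.5,0,0,0.05,-0.263,-0.577,1],[0.5,0,0,0.05,-0.263,-0.577,1],[0.5,0,0,0.05,-0.263,-0.577,1],[0.5,0,0,0.05,-0.263,-0.577,1],[0.5,0,0,0.05,-0.263,-0.577,1],[0.5,0,0,0.05,-0.263,-0.577,1],[0.5,0,0,0.05,-0.263,-0.577,1],[0.5,0,0,0.05,-0.263,-0.577,1],[0.5,0,0,0.05,-0.263,-0.577,1],[0.5,0,0,0.05,-0.263,-0.577,1]]'
cat > st.py <<'E'
from h import *
import sys
s=telemetry.read_state(); R=Ro.from_euler('xyz',s['eef_rot']).as_matrix()
print("t",s['clock'],"pos",s['eef_pos'].round(1),"gap",round(s['finger_gap'],1),"F",s['wrist_force'].round(1),"M",s['moment'].round(2),"q",s['joints'].round(2)); print(R.round(4).tolist())
if len(sys.argv)>3:
    d=np.array([float(v) for v in sys.argv[1:4]])-s['eef_pos']; print("shift",(R.T@d/300).round(4))
    Rt=np.c_[[0,0,-1],[0,-1,0],[-1,0,0]]; print("turn",(Ro.from_matrix(R.T@Rt).as_rotvec()/np.pi).round(4))
E
python3 st.py 470.8 173 47
python3 -c "
from h import *
cv2.imwrite('pics/w1.png',camera('wrist')[:,:,::-1])"
```

```text
clock: 1.65
eef_pos: [470.8, 173.1, 174.9]
eef_rot: [-0.033, 1.57, 3.11]
wrist_force: [-0.6, 0.0, 0.6]
finger_gap: 93.5
t 1.65 pos [470.8 173.1 174.9] gap 93.5 F [-0.6  0.   0.6] M [ 0.08  0.09 -0.02] q [0.28 0.21 1.67 0.   1.26 1.85]
[[-0.001, 0.0016, -1.0], [0.0, -1.0, -0.0016], [-1.0, -0.0, 0.001]]
shift [ 4.262e-01  4.000e-04 -3.000e-04]
turn [0.0005 0.0003 0.    ]
```

View pics/w1.png

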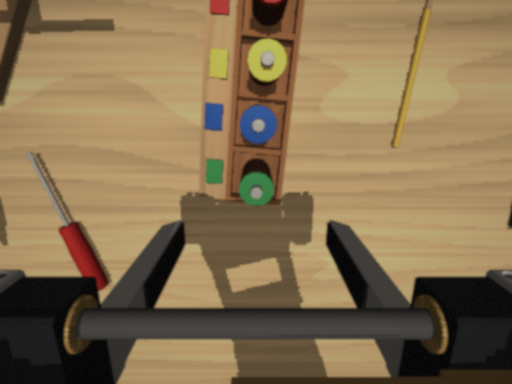

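The wrist picture shows the rack running upward with green's stub at (257,192), blue's at (258,126) and yellow's at (267,60). All three fall between the open fingers. I'll check these against the earlier positions.

```bash
python3 - <<'E'
from h import *
c=calibration("wrist"); print(back(c,[[257,192],[258.5,125.5],[267.5,60]],96).round(1))
E
python3 -m handwheel '[[0,0,0,0.2,0,0,1],[0,0,0,0.38,0,0,1],[0,0,0,0.426,0,0,1],[0,0,0,0.426,0,0,1],[0,0,0,0.426,0,0,1]]'; python3 st.py 470.8 173 47 ; python3 -c "
from h import *
cv2.imwrite('pics/s2.png',camera('scene')[:,:,::-1])"
```

```text
[[470.1 171.7  96. ]
 [533.4 170.5  96. ]
 [588.4 163.   96. ]]
clock: 2.33
eef_pos: [471.9, 173.5, 49.1]
eef_rot: [-2.73, 1.569, 0.413]
wrist_force: [1.0, 0.4, 0.0]
finger_gap: 94.1
t 2.325 pos [471.9 173.5  49.1] gap 94.1 F [1.  0.4 0. ] M [ 0.09  0.1  -0.01] q [0.28 0.36 1.79 0.   0.98 1.85]
[[0.0021, 0.0013, -1.0], [0.0009, -1.0, -0.0013], [-1.0, -0.0009, -0.0021]]
shift [0.007  0.0015 0.0038]
turn [ 0.0004 -0.0007  0.0003]
```

View pics/s2.png

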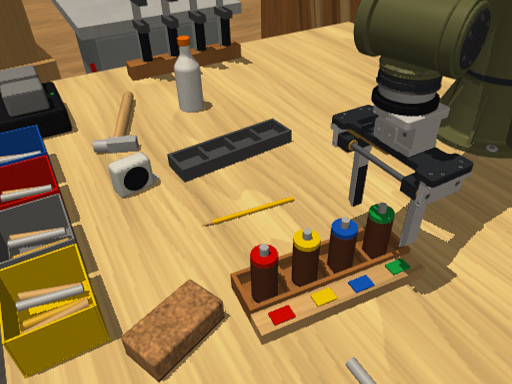

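The fingers straddle the green drum, in line with the stub at (381,207). Closing on it.

```bash
python3 -m handwheel '[[0,0,0,0.007,0,0.003,0.5],[0,0,0,0.007,0,0.003,0.45],[0,0,0,0.007,0,0.003,0.4],[0,0,0,0.007,0,0.003,0.3],[0,0,0,0.007,0,0.003,0.2],[0,0,0,0.007,0,0.003,0.2],[0,0,0,0.007,0,0.003,0.2],[0,0,0,0.007,0,0.003,0.2]]' 25; python3 st.py 470.8 173 47
```

```text
clock: 3.38
eef_pos: [470.9, 173.5, 46.9]
eef_rot: [-2.71, 1.569, 0.433]
wrist_force: [0.6, -0.5, -0.7]
finger_gap: 35.6
t 3.375 pos [470.9 173.5  46.9] gap 35.6 F [ 0.6 -0.5 -0.7] M [ 0.05  0.09 -0.01] q [0.28 0.37 1.8  0.   0.97 1.85]
[[0.002, 0.0013, -1.0], [0.0009, -1.0, -0.0013], [-1.0, -0.0009, -0.002]]
shift [-0.0005  0.0015  0.0004]
turn [ 0.0004 -0.0006  0.0003]
```

```bash
python3 -m handwheel '[[0,0,0,-0.1,0,0,0.2],[0,0,0,-0.25,0,0,0.2],[0,0,0,-0.38,0,0,0.2],[0,0,0,-0.38,0,0,0.2],[0,0,0,-0.38,0,0,0.2]]'; python3 st.py 615.7 -184.8 162; python3 -c "
from h import *
cv2.imwrite('pics/s3.png',camera('scene')[:,:,::-1])"
```

```text
clock: 4.0
eef_pos: [470.2, 173.2, 159.8]
eef_rot: [-2.513, 1.57, 0.63]
wrist_force: [-0.0, -0.1, -1.3]
finger_gap: 35.5
t 4.0 pos [470.2 173.2 159.8] gap 35.5 F [-0.  -0.1 -1.3] M [ 0.09  0.15 -0.  ] q [0.28 0.22 1.7  0.   1.23 1.85]
[[0.0006, 0.0014, -1.0], [0.0005, -1.0, -0.0014], [-1.0, -0.0004, -0.0006]]
shift [-0.0076  1.1939 -0.4833]
turn [ 0.0004 -0.0002  0.0001]
```

View pics/s3.png

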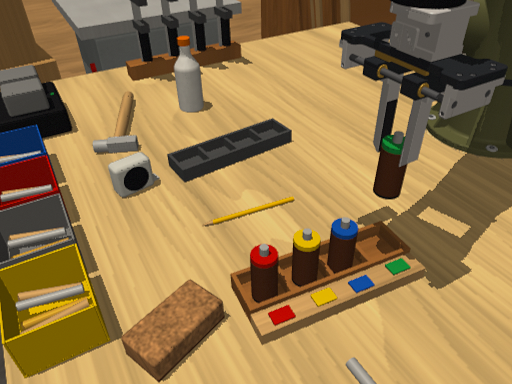

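The green drum hangs upright in the jaws at (390,165), clear of the rack. Carrying it to the tray.

```bash
python3 -m handwheel '[[0,0,0,0,0.1,-0.04,0.2],[0,0,0,0,0.25,-0.1,0.2],[0,0,0,0,0.42,-0.17,0.2],[0,0,0,0,0.6,-0.25,0.2],[0,0,0,0,0.77,-0.33,0.2],[0,0,0,0,0.9,-0.42,0.2],[0,0,0,0,0.98,-0.47,0.2],[0,0,0,0,1,-0.483,0.2],[0,0,0,0,1,-0.483,0.2]]'; python3 st.py 615.7 -184.8 162
```

```text
clock: 5.18
eef_pos: [614.9, -126.2, 158.3]
eef_rot: [-0.427, 1.569, 2.716]
wrist_force: [-0.8, 0.5, -1.4]
finger_gap: 35.3
t 5.175 pos [ 614.9 -126.2  158.3] gap 35.3 F [-0.8  0.5 -1.4] M [ 0.1   0.16 -0.01] q [-0.26  0.5   1.32  0.    1.33  1.31]
[[-0.0018, 0.0013, -1.0], [0.0008, -1.0, -0.0013], [-1.0, -0.0008, 0.0018]]
shift [-0.0125  0.1954 -0.0024]
turn [0.0004 0.0006 0.0003]
```

```bash
python3 -m handwheel '[[0,0,0,0,0.1,-0.002,0.2],[0,0,0,0,0.195,-0.002,0.2],[0,0,0,0.1,0.195,-0.002,0.2],[0,0,0,0.235,0.195,-0.002,0.2],[0,0,0,0.235,0.195,-0.002,0.2],[0,0,0,0.235,0.195,-0.002,0.2]]'; python3 st.py 615.7 -184.8 47.5; python3 -c "
from h import *
for n in('scene','side','wrist'): cv2.imwrite('pics/%s4.png'%n,camera(n)[:,:,::-1])
a=cv2.imread('pics/scene4.png')[60:200,110:310];b=cv2.imread('pics/side4.png')[40:200,230:420]
cv2.imwrite('pics/c4.png',np.vstack([cv2.resize(a,(400,280)),cv2.resize(b,(380,320)).copy()[:, :380] if 0 else cv2.copyMakeBorder(cv2.resize(b,(380,320)),0,0,0,20,0)]))"
```

```text
clock: 5.92
eef_pos: [616.1, -184.1, 89.6]
eef_rot: [-1.38, 1.571, 1.764]
wrist_force: [0.3, -0.1, -0.1]
finger_gap: 35.5
t 5.925 pos [ 616.1 -184.1   89.6] gap 35.5 F [ 0.3 -0.1 -0.1] M [ 0.04  0.03 -0.04] q [-0.35  0.6   1.34  0.    1.21  1.22]
[[-0.0001, 0.0021, -1.0], [0.0003, -1.0, -0.0021], [-1.0, -0.0003, 0.0001]]
shift [0.1402 0.0023 0.0012]
turn [0.0007 0.     0.0001]
```

View pics/c4.png

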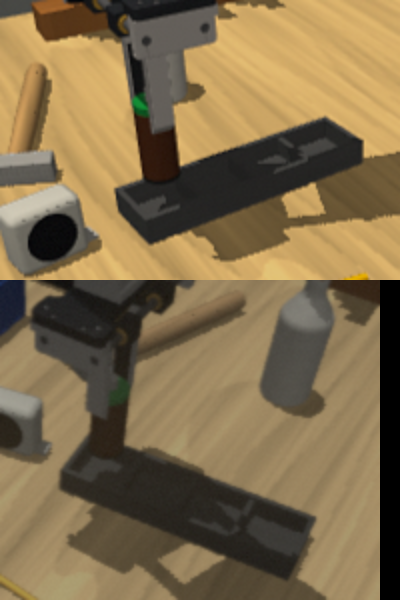

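View pics/wrist4.png

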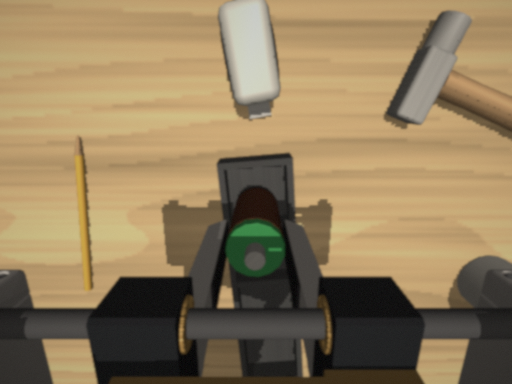

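The drum hangs over the far pocket in both fixed views. In the wrist view the tray's far corners are at about (219,161) and (292,155), which gives a check on the tray fit.

```bash
python3 - <<'E'
from h import *
c=calibration("wrist"); print(back(c,[[219,161],[292,155]],28).round(1)); p=[523.1,-193.2,.09]
print(place(p,corners()[:2]).round(1)); print(proj(c,[[615.7,-184.8,131.0+0]]))
E
```

```text
[[ 649.3 -152.2   28. ]
 [ 654.7 -216.5   28. ]]
[[ 646.5 -147.9   28. ]
 [ 652.6 -215.6   28. ]]
[[256.12457705 252.31602405]]
```

```bash
python3 -m handwheel '[[0,0,0,0.04,0.005,-0.002,0.2],[0,0,0,0.09,0.006,-0.002,0.2],[0,0,0,0.13,0.006,-0.002,0.2],[0,0,0,0.14,0.006,-0.002,0.2],[0,0,0,0.14,0.006,-0.002,0.2],[0,0,0,0.14,0.006,-0.002,0.2],[0,0,0,0.14,0.006,-0.002,0.2]]'; python3 st.py 616.5 -186 47
```

```text
clock: 6.95
eef_pos: [616.8, -186.4, 47.7]
eef_rot: [3.026, 1.57, -0.114]
wrist_force: [-0.5, -0.7, -0.8]
finger_gap: 35.6
t 6.95 pos [ 616.8 -186.4   47.7] gap 35.6 F [-0.5 -0.7 -0.8] M [0.08 0.09 0.04] q [-0.35  0.65  1.36  0.    1.13  1.22]
[[0.0007, 0.0016, -1.0], [-0.0001, -1.0, -0.0016], [-1.0, 0.0001, -0.0007]]
shift [ 0.0022 -0.0013  0.0011]
turn [ 0.0005 -0.0002 -0.    ]
```

```bash
python3 -m handwheel '[[0,0,0,0.002,0,0,0.2],[0,0,0,0.003,0,0,0.2],[0,0,0,0.003,0,0,0.2],[0,0,0,0.002,0,0,0.42],[0,0,0,0.002,0,0,0.5],[0,0,0,0.002,0,0,0.8],[0,0,0,0.002,0,0,0.8],[0,0,0,0.002,0,0,0.8]]'; python3 st.py 616.5 -186 47; python3 -c "
from h import *
for n in('scene','side'): cv2.imwrite('pics/%s5.png'%n,camera(n)[:,:,::-1])
a=cv2.imread('pics/scene5.png')[60:200,110:310];b=cv2.imread('pics/side5.png')[40:200,230:420]
cv2.imwrite('pics/c5.png',np.vstack([cv2.resize(a,(400,280)),cv2.copyMakeBorder(cv2.resize(b,(380,320)),0,0,0,20,0)]))"
```

```text
clock: 7.95
eef_pos: [616.8, -186.4, 47.1]
eef_rot: [3.032, 1.57, -0.108]
wrist_force: [-0.3, 0.5, 0.1]
finger_gap: 73.2
t 7.95 pos [ 616.8 -186.4   47.1] gap 73.2 F [-0.3  0.5  0.1] M [0.05 0.09 0.02] q [-0.35  0.65  1.36  0.    1.13  1.22]
[[0.0008, 0.0016, -1.0], [-0.0001, -1.0, -0.0016], [-1.0, 0.0001, -0.0008]]
shift [ 0.0003 -0.0013  0.0011]
turn [ 0.0005 -0.0002 -0.    ]
```

View pics/c5.png

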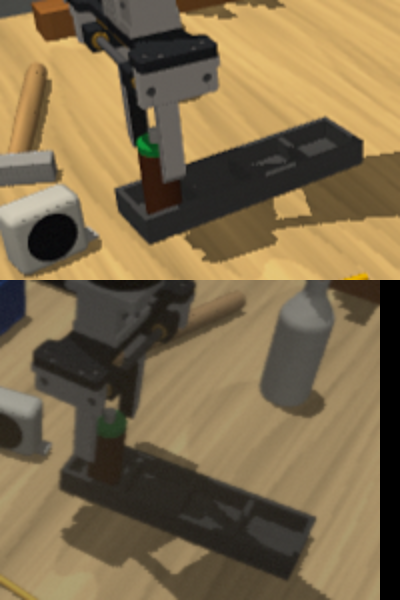

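Green stands upright in the far pocket with the jaws open. Next is blue: lift, then go back.

```bash
python3 -m handwheel '[[0,0,0,-0.1,0,0,0.8],[0,0,0,-0.25,0,0,0.8],[0,0,0,-0.38,0,0.02,0.8],[0,0,0,-0.38,-0.12,0.05,0.8],[0,0,0,-0.38,-0.3,0.1,1],[0,0,0,-0.38,-0.48,0.15,1],[0,0,0,-0.38,-0.66,0.2,1],[0,0,0,-0.38,-0.84,0.25,1],[0,0,0,-0.38,-0.97,0.277,1],[0,0,0,-0.38,-1,0.277,1],[0,0,0,-0.38,-1,0.277,1]]'; python3 st.py 533.7 170.8 162
```

```text
clock: 9.43
eef_pos: [533.3, 113.4, 161.0]
eef_rot: [2.867, 1.57, -0.273]
wrist_force: [0.5, 0.6, 0.2]
finger_gap: 93.8
t 9.425 pos [533.3 113.4 161. ] gap 93.8 F [0.5 0.6 0.2] M [0.04 0.11 0.05] q [ 0.14  0.31  1.57 -0.    1.25  1.71]
[[0.0009, 0.0022, -1.0], [-0.0002, -1.0, -0.0022], [-1.0, 0.0002, -0.0009]]
shift [-0.0034 -0.1915 -0.0017]
turn [ 0.0007 -0.0003 -0.0001]
```

```bash
python3 -m handwheel '[[0,0,0,0,-0.1,-0.001,1],[0,0,0,0,-0.191,-0.002,1],[0,0,0,0,-0.191,-0.002,1],[0,0,0,0.15,-0.191,-0.002,1],[0,0,0,0.3,-0.191,-0.002,1],[0,0,0,0.37,-0.191,-0.002,1],[0,0,0,0.38,-0.191,-0.002,1],[0,0,0,0.38,-0.191,-0.002,1],[0,0,0,0.38,-0.191,-0.002,1]]'; python3 st.py 533.7 170.8 47;  python3 -c "
from h import *
cv2.imwrite('pics/s6.png',camera('scene')[180:340,220:440,::-1])"
```

```text
clock: 10.55
eef_pos: [534.6, 170.4, 48.2]
eef_rot: [-3.103, 1.568, 0.041]
wrist_force: [-0.3, -0.4, 0.5]
finger_gap: 93.7
t 10.55 pos [534.6 170.4  48.2] gap 93.7 F [-0.3 -0.4  0.5] M [0.03 0.11 0.05] q [ 0.24  0.48  1.63 -0.    1.03  1.81]
[[0.0027, 0.0019, -1.0], [0.0001, -1.0, -0.0019], [-1.0, -0.0001, -0.0027]]
shift [ 0.0039 -0.0014  0.003 ]
turn [ 0.0006 -0.0009  0.    ]
```

View pics/s6.png

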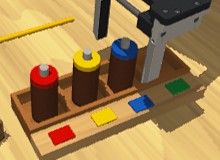

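The fingers straddle the blue drum, with its stub between them. Closing.

```bash
python3 -m handwheel '[[0,0,0,0.004,0,0.003,0.5],[0,0,0,0.004,0,0.003,0.45],[0,0,0,0.004,0,0.003,0.4],[0,0,0,0.004,0,0.003,0.3],[0,0,0,0.004,0,0.003,0.2],[0,0,0,0.004,0,0.003,0.2],[0,0,0,0.004,0,0.003,0.2],[0,0,0,0.004,0,0.003,0.2]]' 25; python3 st.py 555 -191.5 162
```

```text
clock: 11.6
eef_pos: [533.6, 170.6, 46.8]
eef_rot: [-3.081, 1.568, 0.063]
wrist_force: [0.8, 0.5, -0.8]
finger_gap: 35.3
t 11.6 pos [533.6 170.6  46.8] gap 35.3 F [ 0.8  0.5 -0.8] M [0.07 0.1  0.03] q [ 0.24  0.48  1.63 -0.    1.03  1.81]
[[0.0025, 0.0021, -1.0], [0.0002, -1.0, -0.0021], [-1.0, -0.0002, -0.0025]]
shift [-0.3839  1.2069 -0.0699]
turn [ 0.0007 -0.0008  0.    ]
```

```bash
python3 -m handwheel '[[0,0,0,-0.1,0,0,0.2],[0,0,0,-0.25,0,0,0.2],[0,0,0,-0.37,0,0,0.2],[0,0,0,-0.384,0.08,-0.01,0.2],[0,0,0,-0.384,0.2,-0.02,0.2],[0,0,0,-0.384,0.38,-0.03,0.2],[0,0,0,-0.384,0.56,-0.04,0.2],[0,0,0,-0.384,0.74,-0.05,0.2],[0,0,0,-0.384,0.9,-0.065,0.2],[0,0,0,-0.384,0.98,-0.07,0.2],[0,0,0,-0.384,1,-0.07,0.2],[0,0,0,-0.384,1,-0.07,0.2]]'; python3 st.py 555 -191.5 87;
```

```text
clock: 13.1
eef_pos: [554.8, -128.9, 161.9]
eef_rot: [-2.947, 1.569, 0.196]
wrist_force: [-0.5, 0.2, -1.1]
finger_gap: 35.4
t 13.1 pos [ 554.8 -128.9  161.9] gap 35.4 F [-0.5  0.2 -1.1] M [0.03 0.07 0.01] q [-0.29  0.37  1.5   0.    1.27  1.28]
[[0.0021, 0.0021, -1.0], [0.0004, -1.0, -0.0021], [-1.0, -0.0004, -0.0021]]
shift [0.2494 0.2087 0.0003]
turn [ 0.0007 -0.0007  0.0001]
```

```bash
python3 -m handwheel '[[0,0,0,0,0.1,0,0.2],[0,0,0,0,0.2,0,0.2],[0,0,0,0.05,0.208,0,0.2],[0,0,0,0.17,0.208,0,0.2],[0,0,0,0.245,0.208,0,0.2],[0,0,0,0.249,0.208,0,0.2],[0,0,0,0.249,0.208,0,0.2]]'; python3 st.py 555 -191.5 47; python3 -c "
from h import *
for n in('scene','side','wrist'): cv2.imwrite('pics/%s7.png'%n,camera(n)[:,:,::-1])
a=cv2.imread('pics/scene7.png')[60:200,110:310];b=cv2.imread('pics/side7.png')[40:200,230:420]
cv2.imwrite('pics/c7.png',np.hstack([np.vstack([cv2.resize(a,(320,224)),cv2.resize(b,(320,270))])[:384,:],cv2.imread('pics/wrist7.png')[:, 50:500]]))"
```

```text
clock: 13.98
eef_pos: [555.5, -190.6, 87.9]
eef_rot: [-3.069, 1.568, 0.076]
wrist_force: [-0.7, 0.8, -1.6]
finger_gap: 35.8
t 13.975 pos [ 555.5 -190.6   87.9] gap 35.8 F [-0.7  0.8 -1.6] M [0.04 0.06 0.03] q [-0.39  0.48  1.52  0.    1.14  1.17]
[[0.0029, 0.0029, -1.0], [0.0002, -1.0, -0.0029], [-1.0, -0.0002, -0.0029]]
shift [0.1362 0.0031 0.0022]
turn [ 0.0009 -0.0009  0.0001]
```

View pics/c7.png

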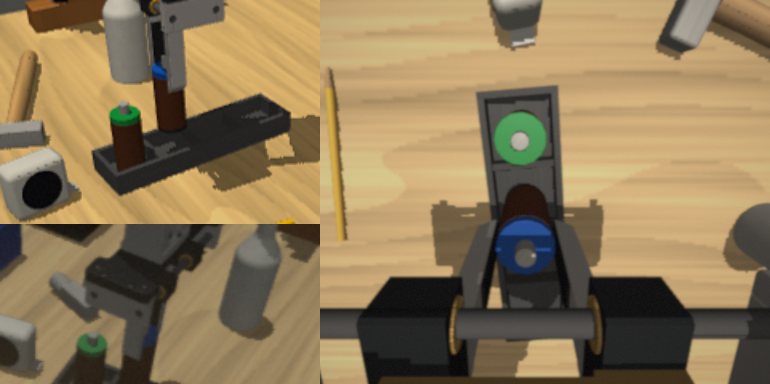

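Green stands centred in the far pocket. Blue hangs upright over the next one.

```bash
python3 - <<'E'
from h import *
c=calibration("wrist"); print(back(c,[[208,94],[288,87]],28).round(1),back(c,[250,141],96).round(1))
E
python3 -m handwheel '[[0,0,0,0.04,0.002,0.001,0.2],[0,0,0,0.09,0.003,0.002,0.2],[0,0,0,0.13,0.003,0.002,0.2],[0,0,0,0.138,0.003,0.002,0.2],[0,0,0,0.138,0.003,0.002,0.2],[0,0,0,0.138,0.003,0.002,0.2],[0,0,0,0.138,0.003,0.002,0.2]]'; python3 st.py 555 -191.5 47
```

```text
[[ 645.1 -151.7   28. ]
 [ 650.7 -217.5   28. ]] [[ 615.  -187.4   96. ]]
clock: 15.0
eef_pos: [555.2, -192.1, 46.9]
eef_rot: [3.056, 1.567, -0.083]
wrist_force: [-0.6, -0.2, -1.8]
finger_gap: 35.4
t 15.0 pos [ 555.2 -192.1   46.9] gap 35.4 F [-0.6 -0.2 -1.8] M [0.07 0.08 0.01] q [-0.4   0.53  1.55  0.    1.06  1.17]
[[0.0039, 0.0024, -1.0], [-0.0003, -1.0, -0.0024], [-1.0, 0.0003, -0.0039]]
shift [-0.0002 -0.0021  0.0007]
turn [ 0.0008 -0.0013 -0.0001]
```

```bash
python3 -m handwheel '[[0,0,0,0.001,0,0,0.2],[0,0,0,0.001,0,0,0.2],[0,0,0,0.0005,0,0,0.42],[0,0,0,0.0005,0,0,0.5],[0,0,0,0,0,0,0.8],[0,0,0,0,0,0,0.8],[0,0,0,0,0,0,0.8]]'; python3 st.py 591 163.1 162; python3 -c "
from h import *
cv2.imwrite('pics/s8.png',camera('scene')[60:220,120:340,::-1])"
```

```text
clock: 15.88
eef_pos: [555.2, -192.1, 46.9]
eef_rot: [3.072, 1.567, -0.067]
wrist_force: [-0.5, 0.5, 0.0]
finger_gap: 73.4
t 15.875 pos [ 555.2 -192.1   46.9] gap 73.4 F [-0.5  0.5  0. ] M [0.04 0.12 0.05] q [-0.4   0.53  1.55  0.    1.06  1.17]
[[0.0039, 0.0024, -1.0], [-0.0003, -1.0, -0.0024], [-1.0, 0.0003, -0.0039]]
shift [-0.3834 -1.1836 -0.1237]
turn [ 0.0008 -0.0012 -0.0001]
```

View pics/s8.png

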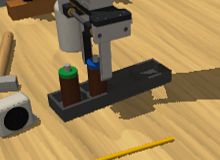

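Blue stands upright beside green. Going for yellow.

```bash
python3 -m handwheel '[[0,0,0,-0.1,0,0,0.8],[0,0,0,-0.25,0,0,0.8],[0,0,0,-0.383,0,0,0.8],[0,0,0,-0.383,-0.12,-0.01,0.8],[0,0,0,-0.383,-0.3,-0.03,1],[0,0,0,-0.383,-0.48,-0.05,1],[0,0,0,-0.383,-0.66,-0.07,1],[0,0,0,-0.383,-0.84,-0.1,1],[0,0,0,-0.383,-0.97,-0.12,1],[0,0,0,-0.383,-1,-0.12,1],[0,0,0,-0.383,-1,-0.12,1]]'; python3 st.py 590.2 163.1 47
```

```text
clock: 17.3
eef_pos: [589.9, 107.7, 161.7]
eef_rot: [2.998, 1.567, -0.141]
wrist_force: [-0.2, 0.8, 0.2]
finger_gap: 94.0
t 17.3 pos [589.9 107.7 161.7] gap 94.0 F [-0.2  0.8  0.2] M [ 0.07  0.1  -0.  ] q [ 0.12  0.43  1.41 -0.    1.3   1.69]
[[0.0036, 0.0028, -1.0], [-0.0005, -1.0, -0.0028], [-1.0, 0.0005, -0.0036]]
shift [ 3.823e-01 -1.848e-01 -2.000e-04]
turn [ 0.0009 -0.0011 -0.0002]
```

```bash
python3 -m handwheel '[[0,0,0,0,-0.1,0,1],[0,0,0,0,-0.185,0,1],[0,0,0,0,-0.185,0,1],[0,0,0,0.15,-0.185,0,1],[0,0,0,0.3,-0.185,0,1],[0,0,0,0.375,-0.185,0,1],[0,0,0,0.383,-0.185,0,1],[0,0,0,0.383,-0.185,0,1],[0,0,0,0.383,-0.185,0,1]]'; python3 st.py 590.2 163.1 47;  python3 -c "
from h import *
cv2.imwrite('pics/s9.png',camera('scene')[180:340,220:440,::-1])"
```

```text
clock: 18.42
eef_pos: [590.8, 162.9, 48.2]
eef_rot: [3.119, 1.565, -0.02]
wrist_force: [-0.9, 0.2, 0.8]
finger_gap: 94.0
t 18.425 pos [590.8 162.9  48.2] gap 94.0 F [-0.9  0.2  0.8] M [0.04 0.07 0.01] q [ 0.21  0.58  1.47 -0.    1.09  1.78]
[[0.0056, 0.0025, -1.0], [-0.0001, -1.0, -0.0025], [-1.0, 0.0001, -0.0056]]
shift [ 0.004  -0.0006  0.0021]
turn [ 0.0008 -0.0018 -0.    ]
```

View pics/s9.png

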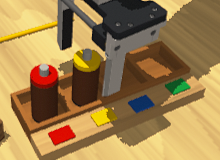

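Yellow sits between the fingers. Closing, and taking out the small tilt that has built up (0.006 rad).

```bash
python3 -m handwheel '[[0.0008,-0.0018,0,0.004,0,0.002,0.5],[0.0008,-0.0018,0,0.004,0,0.002,0.45],[0.0008,-0.0018,0,0.004,0,0.002,0.4],[0.0008,-0.0018,0,0.004,0,0.002,0.3],[0.0008,-0.0018,0,0.004,0,0.002,0.2],[0.0008,-0.0018,0,0.004,0,0.002,0.2],[0.0008,-0.0018,0,0.004,0,0.002,0.2],[0.0008,-0.0018,0,0.004,0,0.002,0.2]]' 25; python3 st.py 493 -197.3 162
```

```text
clock: 19.48
eef_pos: [590.1, 163.0, 46.8]
eef_rot: [0.589, 1.571, -2.553]
wrist_force: [-0.4, 0.0, 0.4]
finger_gap: 35.7
t 19.475 pos [590.1 163.   46.8] gap 35.7 F [-0.4  0.   0.4] M [ 0.06  0.12 -0.03] q [ 0.21  0.58  1.47 -0.    1.09  1.78]
[[-0.0002, 0.0002, -1.0], [-0.0001, -1.0, -0.0002], [-1.0, 0.0001, 0.0002]]
shift [-0.3836  1.2011  0.324 ]
turn [ 0.      0.0001 -0.    ]
```

```bash
python3 -m handwheel '[[0,0,0,-0.1,0,0,0.2],[0,0,0,-0.25,0,0,0.2],[0,0,0,-0.37,0,0,0.2],[0,0,0,-0.384,0.08,0.02,0.2],[0,0,0,-0.384,0.2,0.06,0.2],[0,0,0,-0.384,0.38,0.12,0.2],[0,0,0,-0.384,0.56,0.18,0.2],[0,0,0,-0.384,0.74,0.25,0.2],[0,0,0,-0.384,0.9,0.3,0.2],[0,0,0,-0.384,0.98,0.322,0.2],[0,0,0,-0.384,1,0.324,0.2],[0,0,0,-0.384,1,0.324,0.2]]'; python3 st.py 493 -197.3 87;
```

```text
clock: 20.98
eef_pos: [492.6, -136.9, 161.4]
eef_rot: [-0.24, 1.569, 2.901]
wrist_force: [0.6, -0.1, -1.2]
finger_gap: 35.6
t 20.975 pos [ 492.6 -136.9  161.4] gap 35.6 F [ 0.6 -0.1 -1.2] M [0.06 0.08 0.  ] q [-0.34  0.24  1.67 -0.    1.24  1.23]
[[-0.0013, -0.0004, -1.0], [0.0003, -1.0, 0.0004], [-1.0, -0.0003, 0.0013]]
shift [ 0.2478  0.2013 -0.0019]
turn [-0.0001  0.0004  0.0001]
```

```bash
python3 -m handwheel '[[0,0,0,0,0.1,0,0.2],[0,0,0,0,0.19,-0.001,0.2],[0,0,0,0.05,0.201,-0.002,0.2],[0,0,0,0.17,0.201,-0.002,0.2],[0,0,0,0.245,0.201,-0.002,0.2],[0,0,0,0.249,0.201,-0.002,0.2],[0,0,0,0.249,0.201,-0.002,0.2]]'; python3 st.py 493 -197.3 47; python3 -c "
from h import *
for n in('scene','side','wrist'): cv2.imwrite('pics/%s10.png'%n,camera(n)[:,:,::-1])
a=cv2.imread('pics/scene10.png')[60:200,110:310];b=cv2.imread('pics/side10.png')[40:200,230:420]
cv2.imwrite('pics/c10.png',np.hstack([np.vstack([cv2.resize(a,(320,224)),cv2.resize(b,(320,270))])[:384,:],cv2.imread('pics/wrist10.png')[:, 50:500]]))"
```

```text
clock: 21.85
eef_pos: [493.4, -196.6, 87.1]
eef_rot: [-0.222, 1.57, 2.92]
wrist_force: [-0.2, 0.2, -1.4]
finger_gap: 35.4
t 21.85 pos [ 493.4 -196.6   87.1] gap 35.4 F [-0.2  0.2 -1.4] M [0.13 0.13 0.05] q [-0.45  0.37  1.69 -0.    1.09  1.12]
[[-0.0008, 0.0004, -1.0], [0.0002, -1.0, -0.0004], [-1.0, -0.0002, 0.0008]]
shift [0.1336 0.0024 0.0013]
turn [0.0001 0.0003 0.0001]
```

View pics/c10.png

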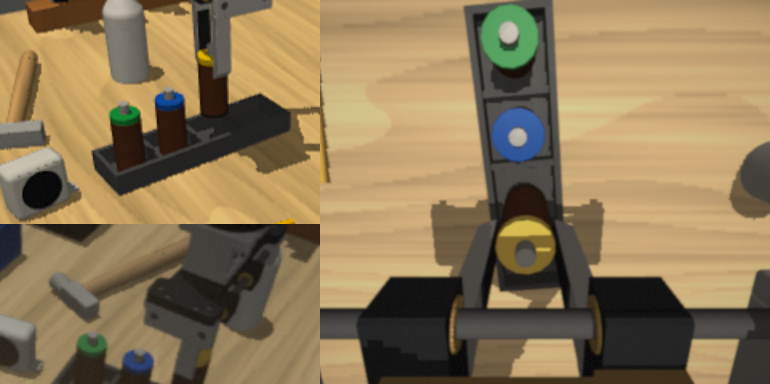

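Green and blue stand upright in the two far pockets. Yellow hangs over the third. Lowering it.

```bash
python3 -m handwheel '[[0,0,0,0.04,0.001,0,0.2],[0,0,0,0.09,0.002,0.001,0.2],[0,0,0,0.128,0.002,0.001,0.2],[0,0,0,0.135,0.002,0.001,0.2],[0,0,0,0.135,0.002,0.001,0.2],[0,0,0,0.135,0.002,0.001,0.2],[0,0,0,0.135,0.002,0.001,0.2]]'; python3 st.py 493 -197.3 46.8
```

```text
clock: 22.88
eef_pos: [493.3, -197.8, 47.2]
eef_rot: [2.311, 1.57, -0.831]
wrist_force: [0.5, 0.6, -0.5]
finger_gap: 35.6
t 22.875 pos [ 493.3 -197.8   47.2] gap 35.6 F [ 0.5  0.6 -0.5] M [ 0.07  0.08 -0.06] q [-0.45  0.42  1.71 -0.    1.    1.12]
[[0.0005, -0.0001, -1.0], [-0.0005, -1.0, 0.0001], [-1.0, 0.0005, -0.0005]]
shift [ 0.0015 -0.0016  0.001 ]
turn [-0.     -0.0001 -0.0002]
```

```bash
python3 -m handwheel '[[0,0,0,0.002,0,0,0.2],[0,0,0,0.002,0,0,0.2],[0,0,0,0.001,0,0,0.42],[0,0,0,0.001,0,0,0.5],[0,0,0,0.001,0,0,0.8],[0,0,0,0.001,0,0,0.8],[0,0,0,0.001,0,0,0.8]]'; python3 st.py 653.2 159.7 162; python3 -c "
from h import *
cv2.imwrite('pics/s11.png',camera('scene')[60:220,120:340,::-1])"
```

```text
clock: 23.75
eef_pos: [493.3, -197.8, 46.9]
eef_rot: [2.283, 1.57, -0.859]
wrist_force: [0.1, 0.1, 0.9]
finger_gap: 72.8
t 23.75 pos [ 493.3 -197.8   46.9] gap 72.8 F [0.1 0.1 0.9] M [0.03 0.12 0.01] q [-0.45  0.42  1.71 -0.    1.    1.12]
[[0.0004, -0.0001, -1.0], [-0.0005, -1.0, 0.0001], [-1.0, 0.0005, -0.0004]]
shift [-0.3839 -1.1915 -0.533 ]
turn [-0.     -0.0001 -0.0001]
```

View pics/s11.png

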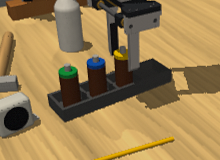

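Yellow stands upright in the third pocket. Red is last.

```bash
python3 -m handwheel '[[0,0,0,-0.1,0,0,0.8],[0,0,0,-0.25,0,0,0.8],[0,0,0,-0.383,0,0,0.8],[0,0,0,-0.383,-0.12,-0.05,0.8],[0,0,0,-0.383,-0.3,-0.14,1],[0,0,0,-0.383,-0.48,-0.24,1],[0,0,0,-0.383,-0.66,-0.34,1],[0,0,0,-0.383,-0.84,-0.44,1],[0,0,0,-0.383,-0.97,-0.52,1],[0,0,0,-0.383,-1,-0.533,1],[0,0,0,-0.383,-1,-0.533,1],[0,0,0,-0.383,-1,-0.533,1]]'; python3 st.py 653.2 159.7 47
```

```text
clock: 25.3
eef_pos: [652.9, 101.0, 162.0]
eef_rot: [2.258, 1.57, -0.885]
wrist_force: [0.4, -0.2, 0.0]
finger_gap: 93.7
t 25.3 pos [652.9 101.  162. ] gap 93.7 F [ 0.4 -0.2  0. ] M [0.07 0.01 0.04] q [ 0.1   0.57  1.2  -0.    1.37  1.67]
[[0.0005, -0.0014, -1.0], [-0.0006, -1.0, 0.0014], [-1.0, 0.0006, -0.0005]]
shift [ 0.3831 -0.1958 -0.0004]
turn [-0.0004 -0.0002 -0.0002]
```

```bash
python3 -m handwheel '[[0,0,0,0,-0.1,0,1],[0,0,0,0,-0.195,0,1],[0,0,0,0,-0.195,0,1],[0,0,0,0.15,-0.195,0,1],[0,0,0,0.3,-0.195,0,1],[0,0,0,0.375,-0.195,0,1],[0,0,0,0.384,-0.195,0,1],[0,0,0,0.384,-0.195,0,1],[0,0,0,0.384,-0.195,0,1]]'; python3 st.py 653.2 159.7 47;  python3 -c "
from h import *
cv2.imwrite('pics/s12.png',camera('scene')[180:340,220:440,::-1])"
```

```text
clock: 26.42
eef_pos: [653.7, 159.2, 48.3]
eef_rot: [3.049, 1.568, -0.094]
wrist_force: [-0.3, 0.4, 0.2]
finger_gap: 94.2
t 26.425 pos [653.7 159.2  48.3] gap 94.2 F [-0.3  0.4  0.2] M [0.08 0.08 0.  ] q [ 0.18  0.7   1.26 -0.    1.17  1.76]
[[0.0026, -0.0017, -1.0], [-0.0002, -1.0, 0.0017], [-1.0, 0.0002, -0.0026]]
shift [ 0.0043 -0.0018  0.0018]
turn [-0.0005 -0.0008 -0.0001]
```

View pics/s12.png

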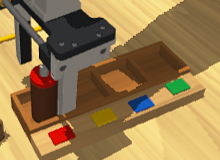

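The red drum is between the fingers. Closing.

```bash
python3 -m handwheel '[[0,-0.0008,0,0.004,-0.001,0.002,0.5],[0,-0.0008,0,0.004,-0.001,0.002,0.45],[0,-0.0008,0,0.004,-0.001,0.002,0.4],[0,-0.0008,0,0.004,-0.001,0.002,0.3],[0,-0.0008,0,0.004,-0.001,0.002,0.2],[0,-0.0008,0,0.004,-0.001,0.002,0.2],[0,-0.0008,0,0.004,-0.001,0.002,0.2],[0,-0.0008,0,0.004,-0.001,0.002,0.2]]' 25; python3 st.py 431 -203 162
```

```text
clock: 27.48
eef_pos: [653.0, 159.6, 46.9]
eef_rot: [0.964, 1.57, -2.179]
wrist_force: [1.0, -0.8, -0.1]
finger_gap: 35.5
t 27.475 pos [653.  159.6  46.9] gap 35.5 F [ 1.  -0.8 -0.1] M [ 0.02  0.09 -0.01] q [ 0.19  0.7   1.26 -0.    1.17  1.76]
[[-0.0002, -0.0015, -1.0], [-0.0003, -1.0, 0.0015], [-1.0, 0.0003, 0.0002]]
shift [-0.3833  1.2099  0.7383]
turn [-0.0005  0.0001 -0.0001]
```

```bash
python3 -m handwheel '[[0,0,0,-0.1,0,0,0.2],[0,0,0,-0.25,0,0,0.2],[0,0,0,-0.37,0,0,0.2],[0,0,0,-0.384,0.08,0.05,0.2],[0,0,0,-0.384,0.2,0.14,0.2],[0,0,0,-0.384,0.35,0.25,0.2],[0,0,0,-0.384,0.5,0.37,0.2],[0,0,0,-0.384,0.65,0.48,0.2],[0,0,0,-0.384,0.8,0.59,0.2],[0,0,0,-0.384,0.93,0.69,0.2],[0,0,0,-0.384,1,0.738,0.2],[0,0,0,-0.384,1,0.738,0.2]]'; python3 st.py 431 -203 87;
```

```text
clock: 28.98
eef_pos: [430.6, -141.0, 162.4]
eef_rot: [1.857, 1.57, -1.288]
wrist_force: [-0.1, -0.2, -1.6]
finger_gap: 35.5
t 28.975 pos [ 430.6 -141.   162.4] gap 35.5 F [-0.1 -0.2 -1.6] M [ 0.05  0.06 -0.02] q [-0.4   0.11  1.82 -0.    1.21  1.18]
[[0.0001, -0.0038, -1.0], [-0.0005, -1.0, 0.0038], [-1.0, 0.0005, -0.0002]]
shift [ 0.2515  0.2065 -0.0021]
turn [-0.0012 -0.     -0.0002]
```

```bash
python3 -m handwheel '[[0,0,0,0,0.1,0,0.2],[0,0,0,0,0.195,-0.001,0.2],[0,0,0,0.05,0.206,-0.002,0.2],[0,0,0,0.17,0.206,-0.002,0.2],[0,0,0,0.245,0.206,-0.002,0.2],[0,0,0,0.251,0.206,-0.002,0.2],[0,0,0,0.251,0.206,-0.002,0.2]]'; python3 st.py 431 -203 47; python3 -c "
from h import *
for n in('scene','side','wrist'): cv2.imwrite('pics/%s13.png'%n,camera(n)[:,:,::-1])
a=cv2.imread('pics/scene13.png')[60:200,110:310];b=cv2.imread('pics/side13.png')[40:200,230:420]
cv2.imwrite('pics/c13.png',np.hstack([np.vstack([cv2.resize(a,(320,224)),cv2.resize(b,(320,270))])[:384,:],cv2.imread('pics/wrist13.png')[:, 50:500]]))"
```

```text
clock: 29.85
eef_pos: [431.4, -202.3, 87.6]
eef_rot: [2.263, 1.57, -0.882]
wrist_force: [0.3, -0.3, -1.6]
finger_gap: 35.1
t 29.85 pos [ 431.4 -202.3   87.6] gap 35.1 F [ 0.3 -0.3 -1.6] M [ 0.08  0.03 -0.01] q [-0.52  0.26  1.84 -0.    1.05  1.06]
[[0.0005, -0.0032, -1.0], [-0.0006, -1.0, 0.0032], [-1.0, 0.0006, -0.0005]]
shift [0.1352 0.0021 0.0014]
turn [-0.001  -0.0002 -0.0002]
```

View pics/c13.png

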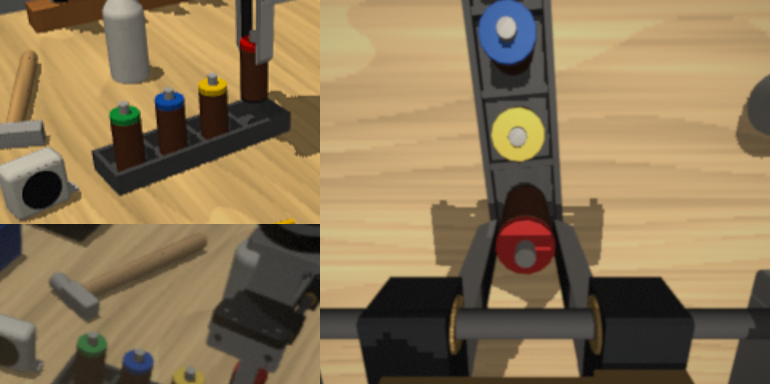

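The three placed drums stand centred and upright. Red hangs over the nearest pocket. Lowering it.

```bash
python3 -m handwheel '[[0,0,0,0.04,0.001,0,0.2],[0,0,0,0.09,0.002,0.001,0.2],[0,0,0,0.128,0.002,0.001,0.2],[0,0,0,0.136,0.002,0.001,0.2],[0,0,0,0.136,0.002,0.001,0.2],[0,0,0,0.136,0.002,0.001,0.2],[0,0,0,0.136,0.002,0.001,0.2]]'; python3 st.py 431 -203 46.9
```

```text
clock: 30.88
eef_pos: [431.2, -203.5, 47.0]
eef_rot: [2.416, 1.569, -0.729]
wrist_force: [0.2, -0.5, -1.2]
finger_gap: 35.3
t 30.875 pos [ 431.2 -203.5   47. ] gap 35.3 F [ 0.2 -0.5 -1.2] M [ 0.07  0.13 -0.  ] q [-0.52  0.32  1.87 -0.    0.96  1.06]
[[0.0013, -0.0036, -1.0], [-0.0012, -1.0, 0.0036], [-1.0, 0.0012, -0.0013]]
shift [ 0.0005 -0.0015  0.0005]
turn [-0.0012 -0.0004 -0.0004]
```

```bash
python3 -m handwheel '[[0,0,0,0.001,0,0,0.2],[0,0,0,0.001,0,0,0.2],[0,0,0,0.001,0,0,0.42],[0,0,0,0.0005,0,0,0.5],[0,0,0,0,0,0,0.8],[0,0,0,0,0,0,0.8],[0,0,0,0,0,0,0.8]]'; python3 -m handwheel '[[0,0,0,-0.1,0,0,0.8],[0,0,0,-0.25,0,0,0.8],[0,0,0,-0.39,0,0,0.8],[0,0,0,-0.42,-0.1,0,0.8],[0,0,0,-0.42,-0.3,0,0.8],[0,0,0,-0.42,-0.5,0,0.8],[0,0,0,-0.42,-0.6,0,0.8],[0,0,0,-0.42,-0.6,0,0.8],[0,0,0,-0.42,-0.6,0,0.8]]'; python3 st.py; python3 -c "
from h import *
for n in('scene','side'): cv2.imwrite('pics/%s14.png'%n,camera(n)[:,:,::-1])
a=cv2.imread('pics/scene14.png')[60:200,110:310];b=cv2.imread('pics/side14.png')[40:240,210:410]
cv2.imwrite('pics/c14.png',np.hstack([cv2.copyMakeBorder(cv2.resize(a,(400,280)),0,120,0,0,0),cv2.resize(b,(400,400))]))"
```

```text
clock: 31.75
eef_pos: [431.2, -203.5, 47.0]
eef_rot: [2.437, 1.569, -0.708]
wrist_force: [0.2, 1.1, -0.6]
finger_gap: 72.9
clock: 32.88
eef_pos: [431.7, -23.8, 172.8]
eef_rot: [2.355, 1.569, -0.79]
wrist_force: [-0.6, 0.2, -0.1]
finger_gap: 75.1
t 32.875 pos [431.7 -23.8 172.8] gap 75.1 F [-0.6  0.2 -0.1] M [0.03 0.06 0.03] q [-0.14  0.05  1.86 -0.    1.23  1.44]
[[0.0013, -0.0036, -1.0], [-0.0013, -1.0, 0.0036], [-1.0, 0.0013, -0.0013]]
```

View pics/c14.png

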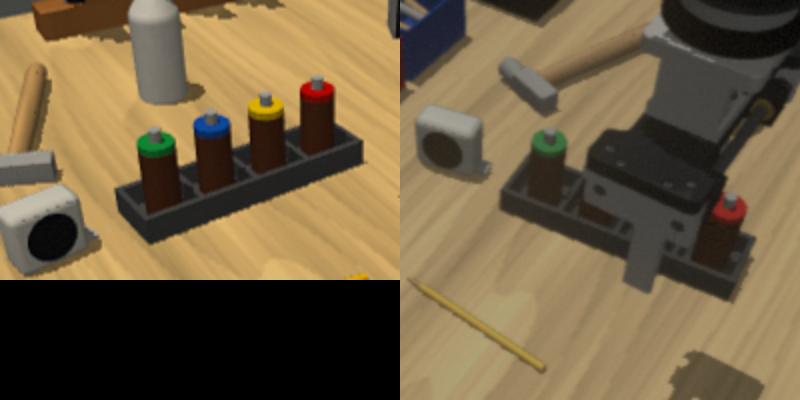

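The scene view shows all four upright in the tray: green far, then blue, yellow, red. Checking the stub positions against the pocket centres.

```bash
python3 - <<'E'
from h import *
c=calibration("scene"); P=np.array([[154,131],[210.5,115],[265,96],[317.5,79]])/2+[110,60]
m=back(c,P,96); pc=place([523.1,-193.2,.09],[[93,0,6],[31,0,6],[-31,0,6],[-93,0,6]])
print(m.round(1),(m-pc)[:,:2].round(1)); print(telemetry.read_state()['clock'])
E
```

```text
[[ 617.1 -182.7   96. ]
 [ 559.6 -184.2   96. ]
 [ 497.1 -192.4   96. ]
 [ 434.  -198.4   96. ]] [[1.3 2.1]
 [5.6 6.3]
 [4.9 3.6]
 [3.6 3.2]]
32.975
```

Blue reads 8 mm off centre, which is more than expected. I'll zoom in to tell a picking error from a real one.

```bash
python3 - <<'E'
from h import *
c=calibration("scene"); im=cv2.imread('pics/scene14.png'); x0,y0=165,90; k=6
a=cv2.resize(im[y0:y0+95,x0:x0+130],None,fx=k,fy=k,interpolation=cv2.INTER_CUBIC)
for (x,y) in [(616.8,-186.4),(555.2,-192.1),(493.3,-197.8),(431.2,-203.5)]:
    th=np.linspace(0,2*np.pi,60)
    for r,z in((6,96),(18,84),(18,6)):
        q=proj(c,np.c_[x+r*np.cos(th),y+r*np.sin(th),np.full(60,z)]); q=((q+.5-[x0,y0])*k).astype(np.int32)
        cv2.polylines(a,[q],True,(255,255,255),1)
cv2.imwrite('pics/z15.png',a)
E
```

```text
(no output)
```

View pics/z15.png

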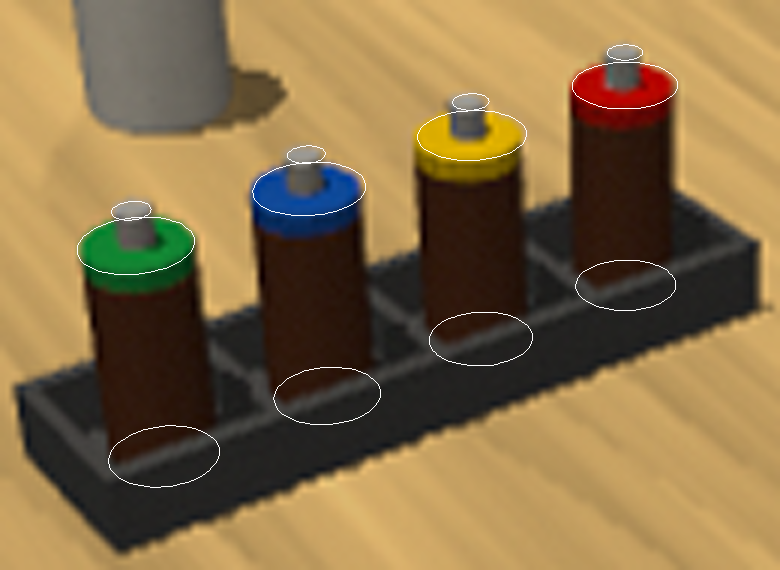

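In the enlarged scene view, the outlines drawn at the four release positions (stub, cap and base on the 6 mm floor) match all four drums to about 1 px. The earlier offsets were picking errors: every drum is upright, seated and within its pocket. The gripper is clear, so I'm handing in.

```bash
python3 -c "
from cell import order
print(order.sign_off())"
```

```text
the job is handed in; nothing more can be done
None
```

All four drums are in the steel tray in reverse order, and the job was handed in at about 33 s on the robot clock. From the furthest pocket to the nearest the order is green, blue, yellow, red. I lowered each drum to the height it was gripped at, within about 0.3 mm, before opening the jaws.

- **Final check:** Outlines drawn at the release positions matched the stubs and caps of all four drums in the last scene picture to about 1 px. All four look upright, seated on the pocket floors and clear of the gripper. The readings between moves showed wrist forces under 2 N.
- **Checks that disagreed:** A first hand-picked reading of the stub tops put the drums 2 to 8 mm off their pocket centres, with blue worst at about 8 mm. The outline check did not bear this out, so I put it down to picking error. The wrist camera placed the tray 2 to 4 mm from where the fixed cameras did, so I aimed about 1 to 1.5 mm off the fixed-camera position, towards the wrist reading.
- **Not fully seen:** In the last side picture the gripper hid yellow and most of blue, so for those two the final check relies on the scene camera.

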